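Press a dowel home in the lever press

ROBOT

A 6-joint arm with a two-finger parallel gripper is mounted at the origin on the work surface; the furniture and walls round the work are solid. World frame = base frame: x ahead of the robot, y to its left, z up, the work surface at z = 0. Lengths are in mm, angles in degrees, forces in N, time in s.
With the tool pointing down it reaches from about 400 to 925 mm from the base axis. Payload 3.4 kg.
Tool frame: the origin (TCP) lies at the very end of the fingers, on their centre line; the grasp point (between the pads) lies 19 mm behind it; z points along the fingers, y is the line along which they close (so a half turn about z gives the same grasp; the last joint's range is limited). The gripper opens to 85 mm and grips with 20 to 120 N. Pads are 22 mm wide; open, the fingers measure 114 mm over their backs; the gripper's body (76 mm by 85 mm) begins 54 mm behind the grasp point. The pads swing forward as they close: fully open they stand 13 mm farther back than shut.
Start: joints at [-73.826, 17.578, 86.31, -0, 76.112, -4.211], TCP at [200.272, -539.001, 231.305] pointing down, gripper open.
Joint ranges: [-179.03, 179.03], [-60, 130.46], [8.19, 133.38], [-81.62, 261.62], [5.75, 156.47], [-153.77, 153.77]. Speed limits (degrees/s): [147.25, 147.25, 180, 180, 180, 180].

INTERFACE

Orientations are given as [roll, pitch, yaw] about the fixed x, y, z axes, in that order (R = Rz(yaw) Ry(pitch) Rx(roll)).
In Python, from rig import arm gives the robot as it stands.
- The arm moves only by the tool play_rows, never from a script. Its argument "deltas" is a list of rows, each a list of 3 entries, a list of its own where there are three numbers: the shift along the world's x, y, z in units of 60 mm (1.0 is 60 mm), then the turn, a rotation vector about the world's x, y, z in units of 6 degrees (1.0 is 6 degrees), then the finger opening in mm, from 0 to 85.4. In form: [[[tx, ty, tz], [rx, ry, rz], jaw], ...]. A call has 1 to 8 rows; each row is the pose to reach, as a shift and turn from the pose commanded when the call began; what a row does not reach only later rows make up. A row lasts 1/8 s, in which the tool goes at most 62.5 mm and 10.7 degrees, less where a joint would pass 70% of its speed; a pose out of reach is approached as far as the arm can. A call with a gripper value outside its range is refused whole. The fingers move at their own pace and stop on an object; "squeeze" is the grip in N (left out, the last holds). Time passes only in rows, so rows that repeat a pose let the fingers close. It gives the time, the measured TCP pose, the force, the opening and the grip force at its end, in the units of the state.
- arm.get_obs(): the state, without advancing time (a new reading comes with each control period).
- arm.snapshot(name): name is "side" or "top"; returns (picture, depth): 400x640x3 uint8, red, green, blue; 400x640 float32, mm along the optical axis (not along the pixel's ray), 0 where there is no reading.
- arm.camera_params(name): a dict with "K" (3x3 intrinsics, pixels), "T" (4x4, takes a point from camera to world coordinates). Camera axes: x right, y down, z forward; pixel columns grow to the right and rows downward; lengths in mm; the calibration is good to about 2 mm. A picture is of the moment at which its call begins. camera_params takes no time and is no camera call.
- arm.hand_in(): hands the job in; it is judged then, once.
The state is a dict: "time_s": time; "qpos": joint angles; "joint_vel": joint speeds; "joint_torque": joint torques, N m; "tool_pos": TCP position; "eef_rot": TCP orientation; "ft_force": force on the tool from outside, world axes, zero at the start; "ft_torque": the same for the moment, N m; "width": opening from 0.0 (shut) to 1.0 (fully open); "gripper_force": force on a finger pad.
Only numpy, scipy, OpenCV 4.12 (cv2) and the standard library are available. Lean on these libraries where they do the work, as an engineer would, in place of code of your own. Each camera call takes 0.05 s, during which the arm holds its last target. There are 200 camera calls.

TASK

Feed the loose wooden blank, dowel end first, into the right-hand mouth of the small lever press, slide it between the guide rails and under the pressing foot until its end is up against the end stop, and let go of it. Only then flip the red safety catch right over to the outside, off the lever. Then take the lever by its black ball knob, pull it down until the foot has pressed the dowel flush and bears firmly on the blank, and finish while holding the knob like that (trapped air pushes the dowel back up until its glue takes, so the lever must not be let go); leave the other things on the bench where they are.

Things in the scene. Friction and masses are not known exactly. Their poses are not given: they have to be found in the camera images.
- press: dark green lever press bolted to the bench (fixed; place and turn vary). Origin on the bench, straight below the foot's centre; x runs from the lever knob to the column at the back, y is the feed direction (mouth on the right, end stop on the left), z up. Table 14 mm above the bench, y -75 to 65 mm. Head over the channel: x -36 to 93, y -28 to 28, z 76 to 128 mm; column behind it from x 47 mm
- feed_mouth (a point): middle of the channel's mouth on the table top (press x 0, y -75, z 14 mm). From here two rails, 12 mm high, lead straight along press +y to the stop: 78 mm apart at the mouth, 65 mm apart from y -55 mm on
- feed_stop (a point): middle of the end stop's face, at the table top (press x 0, y 40.5, z 14 mm); the stop is 60 mm wide, 14 mm high. A blank against it sticks out of the table on the right by about 55 mm, its underside 14 mm above the bench
- blank: loose raw sawn wooden blank, 62 (x) by 171 (y) by 20 mm (z), about 0.13 kg; origin at the centre of its underside, which lies on the bench at first. A pale dowel stands in its top near the +y end, on the centre line, 45 mm from the middle: that end goes in first. Against the stop its origin lies at press y -45 mm and the dowel is under the foot
- dowel_top (a point): centre of the top of the 12 mm dowel, 8 mm above the blank's top at the start
- dowel (a joint): how far the dowel is pressed in: 0 as it stands 8 mm proud, 0.008 m flush with the blank's top. Air trapped under it pushes it back up with 4 to 8 N
- press_foot: ram and round pressing foot, 34 mm across, white face, driven straight down by the lever; origin at the face's centre, 60 mm above the bench at rest, 34 mm when it bears on the blank. It rises when the lever is let go
- safety_catch (a joint): turn of the red catch: 0 upright under the lever's side pin, where it blocks the lever (which then moves only about 0.07 rad); 1.75 rad right over, hanging outside. Hinge along press x at x -22, y 46, z 150 mm; its top turns outward to +y. Light friction holds it; tipped 0.5 rad or more it falls over by itself
- catch_tab (a point): upper face of the catch's red thumb tab, 55 mm outward of the hinge and 20 mm above it (170 mm above the bench). The tab is level, 26 mm wide (press x), and sticks out to +y with a small lip 28 mm beyond this point. Pressing it down about 30 mm with a fingertip (1 to 5 N; it swings outward under the finger) tips the catch over
- press_lever (a joint): turn of the lever: 0 up at rest, grows as the knob is pulled down, 0.5 rad at most, about 0.39 rad when the foot meets the blank. A spring lifts it: about 3 N at the knob at rest, 7 N when down, 9 N with the dowel; each further 10 N of the foot on the blank takes about 3 N at the knob
- lever_hinge (a point): centre of the lever's hinge, whose axis is the press's y axis (press x 50, y 0, z 165 mm); the knob swings about it on a radius of 230 mm, from 40 degrees above level at rest to about 18 degrees when the foot is on the blank: 77 mm down, 42 mm towards -x
- lever_knob: black ball knob, 40 mm across, on the lever's end; origin at its centre, 313 mm above the bench at rest. The lever's rod leaves it towards the press, sloping down
- glue_bottle: upright glue bottle, 56 mm across, 172 mm high, on the right beyond the work lamp; leave alone. Origin at the centre of its foot
- marking_gauge: wooden marking gauge, 190 mm long (y), 62 mm high, lying in front of the press; leave alone. Origin at the centre of its underside
- screw_jar: grey jar with black lid, 64 mm across, 73 mm high, left of the press's front; leave alone. Origin at the centre of its foot

How it is judged:
By the outcome, as a careful person would: the job done as asked, in the order asked, and still so for the second after the job is handed in, while the arm keeps its last pose, push and grip.
It also fails if it takes over 72 s, if anything falls off the work surface, if the arm or the gripper's body presses on something with over 40 N, if the wrist force passes 120 N, or if a joint passes its speed limit or range.

## Working session

There is one attempt and no reset: what is moved stays moved. The work goes in short steps, Python scripts to look and compute and a tool call to move; the robot and the scene stay as the last step left them, time stands still between calls to the robot, and variables do not carry over. Pictures are saved under pics/ and viewed, at most 10 in all, crops included, and the job is handed in when it is done.

Besides the shell and the picture viewer there is one more tool, called after "Call:" as a command line: name --argument value ..., lists and objects as JSON in quotes. play_rows: Moves the arm, as the interface text tells. Its arguments: {"type":"object","properties":{"deltas":{"type":"array","items":{"type":"array"}},"squeeze":{"type":"number"}},"required":["deltas"]}

```bash
mkdir -p pics; ls; cat > h.py <<'E'
import numpy as np, cv2
from rig import arm
def shot(n,name):
    p,d=arm.snapshot(n); cv2.imwrite(f'pics/{name}.png',cv2.cvtColor(p,cv2.COLOR_RGB2BGR)); np.save(f'pics/{name}.npy',d); return p,d
def world(n,d):
    c=arm.camera_params(n);K=np.array(c['K']);T=np.array(c['T'])
    v,u=np.mgrid[0:d.shape[0],0:d.shape[1]]
    P=np.stack([(u-K[0,2])/K[0,0]*d,(v-K[1,2])/K[1,1]*d,d],-1)
    W=P@T[:3,:3].T+T[:3,3]; W[d<=0]=np.nan
    return W
E
python3 - <<'E'
from h import *
for n in('side','top'):
    shot(n,n+'1'); c=arm.camera_params(n); print(n,np.round(c['K'],1).tolist(),np.round(c['T'],3).tolist())
print(arm.get_obs())
E
```

```text
pics
side [[484.7, 0.0, 317.2], [0.0, 484.7, 201.7], [0.0, 0.0, 1.0]] [[1.0, -0.021, 0.022, 483.732], [-0.029, -0.502, 0.864, -1415.56], [-0.007, -0.865, -0.502, 999.208], [0.0, 0.0, 0.0, 1.0]]
top [[434.2, 0.0, 322.6], [0.0, 434.2, 194.8], [0.0, 0.0, 1.0]] [[0.02, -0.985, 0.171, 306.966], [-1.0, -0.023, -0.016, 26.225], [0.019, -0.171, -0.985, 1537.807], [0.0, 0.0, 0.0, 1.0]]
{'time_s': 0.1, 'qpos': array([-7.38269458e+01,  1.76177946e+01,  8.63732860e+01,  1.48702757e-03,
        7.61121196e+01, -4.21134869e+00]), 'joint_vel': array([ 0.0123332 , -0.1620498 , -0.18307316, -0.0581646 ,  0.15185049,
       -0.00901889]), 'joint_torque': array([ 1.23231799e-03, -4.58528066e+01, -2.52609426e+01, -1.36003991e-04,
        5.63838534e-03,  3.03781781e-05]), 'tool_pos': array([ 200.09868145, -538.41701183,  230.49548906]), 'eef_rot': array([-1.79897184e+02, -9.01759758e-03,  2.03840365e+01]), 'ft_force': array([-0.46414959,  0.29692638, -0.07561021]), 'ft_torque': array([ 0.00144944,  0.00390299, -0.02084536]), 'gripper_force': 0.0, 'width': 0.9973034747655125}
```

View pics/side1.png

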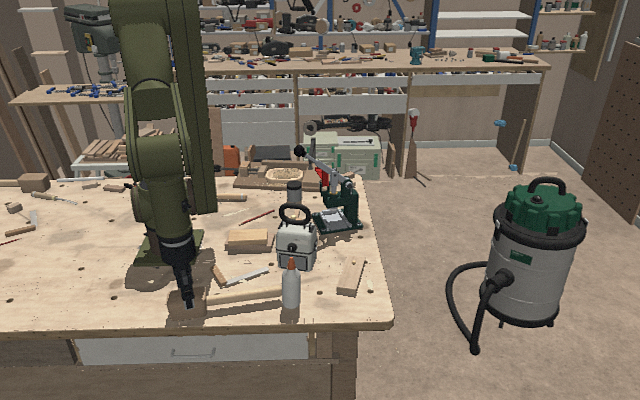

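View pics/top1.png

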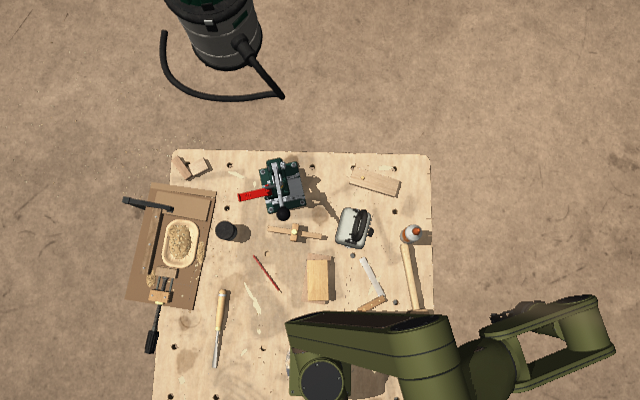

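The side view shows the press at (340,205), the lamp at (295,240), the bottle at (290,285) and a likely blank at (350,277). In the top view the press is at (283,190) and a likely blank at (375,181). I'll crop in on those.

```bash
python3 - <<'E'
from h import *
s=cv2.imread('pics/side1.png')[135:305,210:400]; t=cv2.imread('pics/top1.png')[145:255,225:435]
s=cv2.resize(s,None,fx=3.4,fy=3.4,interpolation=cv2.INTER_CUBIC); t=cv2.resize(t,None,fx=3.8,fy=3.8,interpolation=cv2.INTER_CUBIC)
cv2.imwrite('pics/sc.png',s);cv2.imwrite('pics/tc.png',t)
d=np.load('pics/top1.npy');W=world('top',d)
for u,v in[(375,181),(352,170),(398,190),(283,213),(318,278),(355,190),(360,172),(275,165),(300,205),(292,170)]:print(u,v,np.round(W[v,u]))
d=np.load('pics/side1.npy');W=world('side',d)
for u,v in[(350,277),(360,263),(342,291),(299,151)]:print(u,v,np.round(W[v,u]))
E
```

```text
375 181 [ 625. -184.   21.]
352 170 [ 668. -103.    1.]
398 190 [ 598. -270.    1.]
283 213 [462. 116. 336.]
318 278 [281.  12.  42.]
355 190 [ 594. -114.    5.]
360 172 [ 655. -130.   29.]
275 165 [638. 160. 173.]
300 205 [533.  81.  19.]
292 170 [661. 114.  11.]
350 277 [ 616. -210.   20.]
360 263 [ 655. -142.   22.]
342 291 [ 587. -263.    9.]
299 151 [461.  95. 322.]
```

View pics/sc.png

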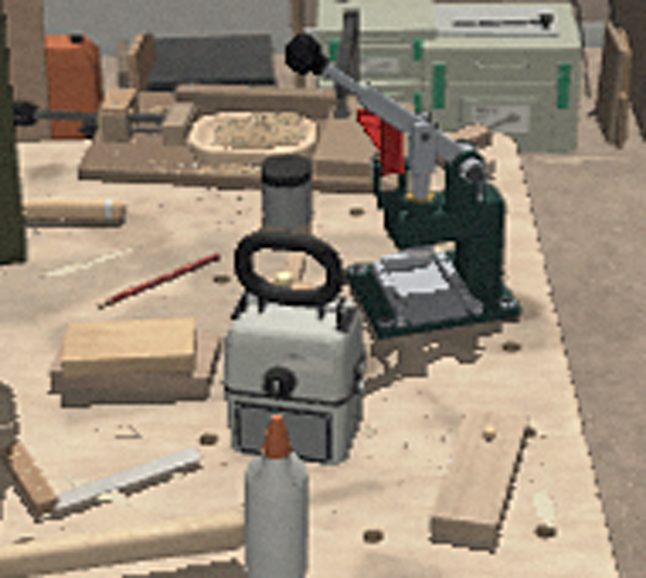

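View pics/tc.png

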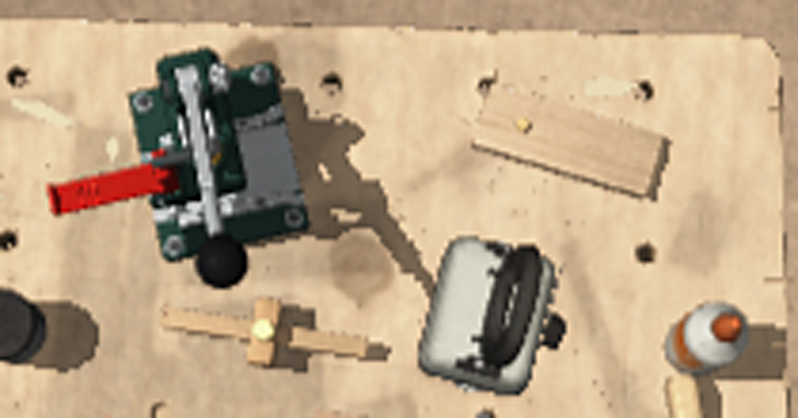

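The side crop shows the blank at right with its dowel on the far (press) end. The top crop has the dowel at (523,125), the knob at (222,262), the red tab from (50,200) to (175,175) and the mouth edge facing the blank. Next I fit the numbers.

```bash
python3 - <<'E'
from h import *
t=cv2.cvtColor(cv2.imread('pics/top1.png'),cv2.COLOR_BGR2HSV).astype(int); W=world('top',np.load('pics/top1.npy'))
v,u=np.mgrid[0:400,0:640]
c=arm.camera_params('top');K=np.array(c['K']);T=np.array(c['T'])
def ray(px,z):
    d=T[:3,:3]@np.array([(px[0]-K[0,2])/K[0,0],(px[1]-K[1,2])/K[1,1],1]); return T[:3,3]+d*(z-T[2,3])/d[2]
# blank
m=(W[...,2]>11)&(W[...,2]<35)&(u>345)&(u<405)&(v>160)&(v<202)
m=cv2.morphologyEx(m.astype(np.uint8),cv2.MORPH_OPEN,np.ones((2,2)))
n,l,st,_=cv2.connectedComponentsWithStats(m); k=1+np.argmax(st[1:,4]); P=W[l==k]
print('blank',cv2.minAreaRect(P[:,:2].astype(np.float32)),np.percentile(P[:,2],[10,50,90]))
p,q=ray((362.6,177.9),28)[:2],0
print('dowel',p)
# table region slices
R=(u>250)&(u<315)&(v>150)&(v<225)
for n,a,b in(('table14',8,20),('rail',21,31),('head',118,136)):
    P=W[R&(W[...,2]>a)&(W[...,2]<b)]
    print(n,len(P),cv2.minAreaRect(P[:,:2].astype(np.float32)),P.mean(0))
for nm,src in(('top','top1'),('side','side1')):
    h=cv2.cvtColor(cv2.imread(f'pics/{src}.png'),cv2.COLOR_BGR2HSV).astype(int);Q=world(nm,np.load(f'pics/{src}.npy'))
    r=((h[...,0]<6)|(h[...,0]>174))&(h[...,1]>170)&(h[...,2]>60)&(Q[...,2]>120)&(Q[...,2]<260)&(Q[...,0]>400)
    P=Q[r]; print('red',nm,len(P),np.round(P.min(0)),np.round(P.max(0)))
    P=P[abs(P[:,2]-np.median(P[:,2]))<15]; print(cv2.minAreaRect(P[:,:2].astype(np.float32)),np.median(P[:,2]))
    kb=(h[...,2]<45)&(Q[...,2]>285)&(Q[...,2]<345)&(Q[...,0]>400)&(Q[...,0]<540)&(abs(Q[...,1]-100)<70)
    P=Q[kb];
    A=np.c_[2*P,np.ones(len(P))];s=np.linalg.lstsq(A,(P**2).sum(1),rcond=None)[0]
    print('knob',nm,len(P),s[:3],np.sqrt(s[3]+s[:3]@s[:3]),np.median(P,0), P.min(0),P.max(0), u[kb].mean(),v[kb].mean())
E
```

```text
blank ((621.5127563476562, -184.87579345703125), (170.89700317382812, 60.50122833251953), 72.98828887939453) [nan nan nan]
dowel [ 634.05322593 -139.15216442]
table14 809 ((601.3840942382812, 142.7790985107422), (262.4815979003906, 206.31552124023438), 0.15139542520046234) [594.7894421  135.56992605  14.05836557]
rail 162 ((597.2798461914062, 146.66346740722656), (149.0570068359375, 137.1632843017578), 14.194988250732422) [583.07772658 129.09681101  25.53672683]
head 176 ((607.2237548828125, 167.17803955078125), (133.39547729492188, 78.47345733642578), 11.2949800491333) [610.91175184 155.54841482 122.86274233]
red top 232 [522. 171. 157.] [564. 274. 220.]
((541.628662109375, 227.13949584960938), (25.07122802734375, 94.1561279296875), 15.716118812561035) 169.22323206904093
knob top 148 [464.48942051 118.20587383 313.99392047] 19.19152561958577 [462.67124679 116.78578302 326.45695939] [444.50659757 100.32979996 301.49353628] [486.87632664 134.30478639 336.17840798] 282.93918918918916 213.1081081081081
red side 139 [518. 159. 121.] [2454. 2598.  259.]
((539.7572631835938, 217.66432189941406), (23.86644744873047, 115.5776596069336), 14.68008041381836) 169.58557867338266
knob side 105 [462.64834314 115.13886646 313.54686936] 18.54563232644539 [461.38693387 106.26011192 317.43493224] [443.71262304  92.37530003 292.31445976] [481.64963309 122.64733154 333.39816968] 299.2190476190476 150.89523809523808
```

```bash
python3 - <<'E'
from h import *
a=np.radians(15); X=np.array([np.cos(a),np.sin(a)]);Y=np.array([-X[1],X[0]]);O=np.array([463.5,116.7])+126.2*X
print('O',O)
for nm in('top','side'):
    h=cv2.cvtColor(cv2.imread(f'pics/{nm}1.png'),cv2.COLOR_BGR2HSV).astype(int);Q=world(nm,np.load(f'pics/{nm}1.npy'))
    x=(Q[...,:2]-O)@X;y=(Q[...,:2]-O)@Y;z=Q[...,2]
    near=(abs(x)<60)&(y>-95)&(y<80)
    g=near&(z>9)&(z<19)&(h[...,1]<50)&(h[...,2]>80)
    for b in range(-85,50,10):
        m=g&(abs(y-b)<5); r=near&(z>20)&(z<32)&(abs(y-b)<5)
        print(nm,b,'grey',m.sum(),np.round([x[m].min(),x[m].max()]) if m.any() else '', 'rail x',np.round(np.sort(x[r])).astype(int).tolist())
    for n,lo,hi in(('grey y',-20,20),):
        for xb in(-25,-10,10,25):
            m=g&(abs(x-xb)<7); print(xb,'ymin',y[m].min() if m.any() else '')
    hd=(z>100)&(z<135)&(abs(x)<110)&(abs(y)<45); print('head x,y pct',np.percentile(x[hd],[1,50,99]),np.percentile(y[hd],[1,50,99]),z[hd].max())
Q=world('top',np.load('pics/top1.npy'))
for n,(u0,u1,v0,v1) in dict(lamp=(330,380,203,253),bottle=(398,428,220,250)).items():
    P=Q[v0:v1,u0:u1].reshape(-1,3);P=P[P[:,2]>50];print(n,P.min(0),P.max(0))
# blank edge fit
z=Q[...,2];u=np.arange(640)[None]
P=Q[160:205,345:405].reshape(-1,3);P=P[(P[:,2]>14)&(P[:,2]<26)]
w,vv=np.linalg.eigh(np.cov(P[:,:2].T));print('blank pca',P.mean(0),np.degrees(np.arctan2(*vv[::-1,1])),cv2.minAreaRect(P[:,:2].astype(np.float32)))
E
```

```text
O [585.39983928 149.36296349]
top -85 grey 0  rail x []
top -75 grey 13 [-28.  32.] rail x [-59, -51, -49, -46, -41, -40, -36, -7, 8, 37, 40, 42, 45, 49]
top -65 grey 43 [-31.  32.] rail x [-58, -47, -47, -45, -44, -44, -42, -40, -36, -36, -9, 1, 22, 27, 35, 36, 37, 38, 40, 41, 42, 42, 46, 48]
top -55 grey 34 [-29.  33.] rail x [-59, -43, -42, -41, -40, -38, -37, -34, -33, -17, -11, 20, 27, 33, 33, 34, 36, 38, 42, 45, 53]
top -45 grey 43 [-29.  30.] rail x [-44, -43, -42, -42, -39, -39, -37, -36, -35, -35, -31, -23, 33, 33, 35, 36, 36, 38, 39, 39, 41, 45, 56]
top -35 grey 40 [-30.  33.] rail x [-43, -42, -40, -38, -36, -36, -36, -33, -32, -13, 15, 33, 33, 35, 38, 39, 40, 41, 43]
top -25 grey 14 [-36.  23.] rail x [-44, -42, -40, -37, -36, -34, -32, 35, 40, 44]
top -15 grey 4 [-30. -26.] rail x [-53, -42, -42, -41, -40, -39, -37, -34, -34, -34]
top -5 grey 5 [-27. -23.] rail x [-50, -45, -43, -42, -41, -41, -39, -38, -36, -35, -33, -32]
top 5 grey 1 [-29. -29.] rail x [-41, -38, -34]
top 15 grey 1 [-51. -51.] rail x [-38, -33]
top 25 grey 5 [-28. -23.] rail x [-42, -40, -40, -40, -37,
[... 1612 characters left out ...]
6 [-52.  29.] rail x [-42, -41, -38, -32, -32, -28, -25, -20, -18, -18, -15, -12, -9, -5, -5, -3, 0, 8, 19, 23, 29, 32]
-25 ymin -74.84052932792972
-10 ymin -67.46735258051649
10 ymin -67.23223244302376
25 ymin -73.4606284555461
head x,y pct [-40.9491588   10.63863129  87.25457865] [-33.64858566 -17.80129722  41.48221734] 134.8597346176216
lamp [ 382.39059815 -165.49343446   68.08779433] [520.33963643 -41.01797174 246.70878314]
bottle [ 384.30806995 -323.40362265   50.5116674 ] [ 464.37126739 -271.20801589  172.33206239]
blank pca [ 624.70025162 -180.34374016   20.43400394] 74.19564496174318 ((625.72021484375, -180.67678833007812), (170.56820678710938, 63.989227294921875), 74.10840606689453)
```

The press pose is consistent across all cues: origin (585,149), yaw 15°. The blank's centre is about (623,-183), with its long axis at 74°. Starting to move.

Call:
play_rows --deltas '[[[0.7,0.52,0],[0,0,1],85],[[1.4,1.04,0],[0,0,2],85],[[2.1,1.56,0],[0,0,3],85],[[2.8,2.08,0],[0,0,4],85],[[3.5,2.6,0],[0,0,5],85],[[4.2,3.12,0],[0,0,6],85],[[4.9,3.64,0],[0,0,7],85],[[5.6,4.16,0],[0,0,8],85]]' --squeeze 60

```text
time_s: 1.1
tool_pos: [537.2, -288.1, 230.8]
eef_rot: [-180.0, 0.0, 68.6]
ft_force: [0.5, 0.3, 0.6]
width: 0.996
gripper_force: 0.0
```

Call:
play_rows --deltas '[[[0.6,0.4,0],[0,0,0.5],85],[[1.18,0.81,0],[0,0,0.93],85],[[1.18,0.81,-0.9],[0,0,0.93],85],[[1.18,0.81,-1.8],[0,0,0.93],85],[[1.18,0.81,-2.6],[0,0,0.93],85],[[1.18,0.81,-3.0],[0,0,0.93],85],[[1.18,0.81,-3.0],[0,0,0.93],85]]'

```text
time_s: 1.98
tool_pos: [604.8, -239.7, 48.3]
eef_rot: [-179.6, -0.1, 74.0]
ft_force: [1.1, 0.2, -0.1]
width: 0.993
gripper_force: 0.0
```

```bash
python3 - <<'E'
from h import *
shot('side','s2');s=cv2.imread('pics/s2.png')[165:315,270:420]
cv2.imwrite('pics/s2c.png',cv2.resize(s,None,fx=4,fy=4,interpolation=cv2.INTER_CUBIC))
E
```

```text
(no output)
```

View pics/s2c.png

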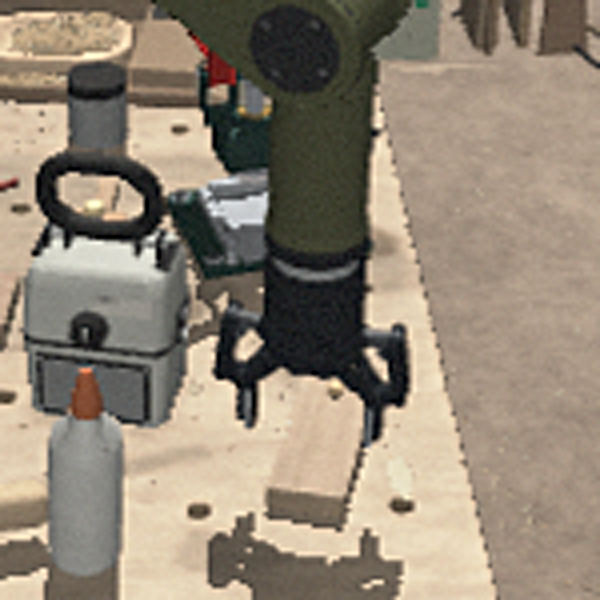

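The picture shows the fingers straddling the rear half of the blank (245,400 and 372,430 in the crop). Descend and close.

Call:
play_rows --deltas '[[[0,0,-0.3],[0,0,0],85],[[0,0,-0.55],[0,0,0],85],[[0,0,-0.75],[0,0,0],85],[[0,0,-0.75],[0,0,0],85],[[0,0,-0.75],[0,0,0],40],[[0,0,-0.75],[0,0,0],40],[[0,0,-0.75],[0,0,0],40],[[0,0,-0.75],[0,0,0],40]]' --squeeze 60

```text
time_s: 3.02
tool_pos: [607.8, -241.2, 7.3]
eef_rot: [179.9, 0.0, 74.0]
ft_force: [-0.2, 0.9, 6.7]
width: 0.703
gripper_force: 65.5
```

Call:
play_rows --deltas '[[[0,0,0.3],[0,0,0],40],[[0,0,0.7],[0,0,0],40],[[0.1,0.4,1],[0,0,0.8],40],[[0.24,0.83,1],[0,0,1.7],40],[[0.4,1.3,1],[0,0,2.6],40],[[0.55,1.8,1],[0,0,3.5],40],[[0.72,2.3,1],[0,0,4.4],40],[[0.72,2.48,1],[0,0,5.17],40]]'

```text
time_s: 4.03
tool_pos: [650.9, -90.0, 66.9]
eef_rot: [180.0, -0.0, 105.3]
ft_force: [-0.1, -0.1, -1.8]
width: 0.702
gripper_force: 65.1
```

Call:
play_rows --deltas '[[[0,0,-0.2],[0,0,0],40],[[0,0,-0.6],[0,0,0],40],[[0,0,-0.6],[0,0,0],40]]'

```text
time_s: 4.4
tool_pos: [647.7, -92.3, 27.9]
eef_rot: [-179.7, -0.1, 104.9]
ft_force: [0.0, -0.6, -2.2]
width: 0.706
gripper_force: 65.4
```

```bash
python3 - <<'E'
from h import *
for n in('side','top'):
    shot(n,n+'3')
s=cv2.imread('pics/side3.png')[165:285,280:400];t=cv2.imread('pics/top3.png')[140:220,230:390]
cv2.imwrite('pics/c3.png',np.vstack([cv2.resize(s,(400,400),interpolation=cv2.INTER_CUBIC),np.zeros((0,400,3),np.uint8)]))
a=np.radians(15); X=np.array([np.cos(a),np.sin(a)]);Y=np.array([-X[1],X[0]]);O=np.array([585.4,149.4])
for n in('side','top'):
    Q=world(n,np.load(f'pics/{n}3.npy'));x=(Q[...,:2]-O)@X;y=(Q[...,:2]-O)@Y;z=Q[...,2]
    m=(abs(x)<60)&(y>-200)&(y<-75)&(z>28)&(z<60)
    for b in range(-205,-70,10):
        k=m&(abs(y-b)<5)
        if k.sum()>2: print(n,b,k.sum(),np.round([x[k].min(),x[k].max(),np.median(z[k])],1))
o=arm.get_obs();print(o['tool_pos'],o['eef_rot'],o['ft_force'])
E
```

```text
side -195 15 [-34.4  26.1  40.7]
side -185 9 [ 9.5 22.8 42. ]
side -165 4 [-21.6   7.   39.5]
side -155 7 [-18.2  -8.8  41.3]
side -145 9 [-35.9  -2.7  41.6]
side -135 3 [-35.1  -8.1  38.8]
side -125 6 [-36.  -31.7  38.5]
side -115 7 [-36.9 -29.5  40. ]
side -105 7 [-35.5  -7.2  39.4]
top -195 3 [22.2 28.9 45.1]
top -185 15 [10.3 30.1 41.4]
top -175 33 [-16.4  30.5  41.2]
top -165 46 [-30.7  30.4  41.5]
top -155 51 [-30.3  29.8  42.6]
top -145 51 [-32.1  30.2  41.8]
top -135 51 [-32.2  30.2  41.5]
top -125 51 [-31.1  30.4  41.9]
top -115 48 [-30.6  30.9  40.4]
top -105 41 [-32.1  28.8  41.2]
[649.82383628 -92.64258306  29.96683716] [-1.79936920e+02 -2.27505535e-02  1.04900455e+02] [ 0.18181195 -0.73246695 -1.82808445]
```

View pics/c3.png

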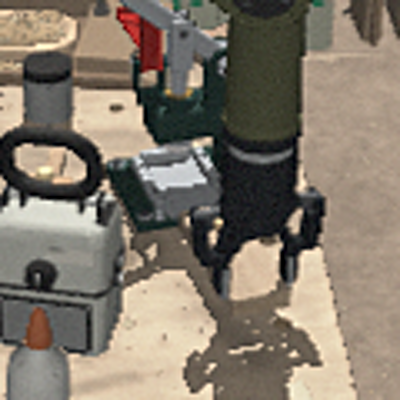

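The blank is held level (top at z≈41.5), centred (x -31..30) and aligned with the channel, with its front end at press y≈-100. Feeding.

Call:
play_rows --deltas '[[[0,0,-0.07],[0,0,0],40],[[-0.065,0.242,-0.07],[0,0,0],40],[[-0.13,0.483,-0.07],[0,0,0],40],[[-0.194,0.725,-0.07],[0,0,0],40],[[-0.259,0.966,-0.09],[0,0,0],40],[[-0.324,1.208,-0.1],[0,0,0],40],[[-0.388,1.449,-0.1],[0,0,0],40],[[-0.388,1.449,-0.1],[0,0,0],40]]'

```text
time_s: 5.5
tool_pos: [626.4, -3.7, 24.3]
eef_rot: [-180.0, -0.0, 105.1]
ft_force: [0.2, 1.1, -1.2]
width: 0.704
gripper_force: 65.4
```

Call:
play_rows --deltas '[[[-0.04,0.145,-0.01],[0,0,0],40],[[-0.08,0.29,-0.02],[0,0,0],40],[[-0.119,0.444,-0.02],[0,0,0],40],[[-0.155,0.58,-0.02],[0,0,0],40],[[-0.155,0.58,-0.02],[0,0,0],40]]'

```text
time_s: 6.12
tool_pos: [617.4, 30.5, 23.1]
eef_rot: [-180.0, -0.0, 105.0]
ft_force: [0.7, 0.1, -1.9]
width: 0.702
gripper_force: 65.4
```

Call:
play_rows --deltas '[[[-0.017,0.064,0],[0,0,0],40],[[-0.035,0.129,0],[0,0,0],40],[[-0.035,0.129,0],[0,0,0],40]]'

```text
time_s: 6.5
tool_pos: [615.5, 37.6, 23.1]
eef_rot: [-180.0, -0.0, 105.0]
ft_force: [0.2, 0.4, -1.6]
width: 0.704
gripper_force: 65.4
```

Call:
play_rows --deltas '[[[-0.013,0.048,0],[0,0,0],40],[[-0.013,0.048,0],[0,0,0],40],[[-0.022,0.08,0],[0,0,0],40],[[-0.022,0.08,0],[0,0,0],40]]'

```text
time_s: 7.0
tool_pos: [614.2, 42.4, 23.1]
eef_rot: [-180.0, -0.0, 105.0]
ft_force: [-0.7, 0.1, -0.8]
width: 0.703
gripper_force: 65.4
```

Call:
play_rows --deltas '[[[-0.009,0.032,0],[0,0,0],40],[[-0.009,0.032,0],[0,0,0],40]]'

```text
time_s: 7.25
tool_pos: [613.6, 44.4, 23.1]
eef_rot: [-180.0, -0.0, 105.0]
ft_force: [1.0, -0.2, -2.1]
width: 0.703
gripper_force: 65.4
```

Call:
play_rows --deltas '[[[-0.009,0.032,0],[0,0,0],40],[[-0.009,0.032,0],[0,0,0],40],[[-0.013,0.048,0],[0,0,0],40],[[-0.013,0.048,0],[0,0,0],40]]'

```text
time_s: 7.75
tool_pos: [613.3, 46.1, 23.2]
eef_rot: [180.0, 0.1, 105.0]
ft_force: [0.0, -5.6, -1.1]
width: 0.702
gripper_force: 65.5
```

Call:
play_rows --deltas '[[[-0.009,0.032,0],[0,0,0],40],[[-0.009,0.032,0],[0,0,0],40]]'

```text
time_s: 8.0
tool_pos: [613.4, 46.2, 23.5]
eef_rot: [180.0, 0.3, 105.0]
ft_force: [0.2, -11.5, -1.0]
width: 0.709
gripper_force: 65.5
```

Firm contact with the stop at tool y≈-107. Lower slightly, release, then look.

Call:
play_rows --deltas '[[[0,0,-0.02],[0,0,0],40],[[0,0,-0.02],[0,0,0],40],[[0,0,-0.02],[0,0,0],85],[[0,0,-0.02],[0,0,0],85],[[0,0,-0.02],[0,0,0],85],[[0,0,-0.02],[0,0,0],85],[[0.02,-0.08,0.7],[0,0,0],85],[[0.05,-0.2,1.6],[0,0,0],85]]'

```text
time_s: 9.0
tool_pos: [614.0, 37.4, 118.5]
eef_rot: [-179.8, -0.1, 105.0]
ft_force: [1.3, 0.2, -0.7]
width: 0.993
gripper_force: 0.0
```

Call:
play_rows --deltas '[[[0.2,-0.75,0.7],[0,0,0],40],[[0.4,-1.5,1.4],[0,0,0],0],[[0.4,-1.5,2.3],[0,0,0],0],[[0.4,-1.5,3.2],[0,0,0],0],[[0.4,-1.5,3.6],[0,0,0],0],[[0.4,-1.5,3.6],[0,0,0],0]]'

```text
time_s: 9.75
tool_pos: [640.5, -53.0, 337.8]
eef_rot: [179.7, 0.1, 105.0]
ft_force: [-0.6, -0.0, 0.6]
width: -0.0
gripper_force: 0.0
```

```bash
python3 - <<'E'
from h import *
for n in('side','top'):
    shot(n,n+'4')
s=cv2.imread('pics/side4.png')[140:260,280:400]
t=cv2.imread('pics/top4.png')[145:245,240:340]
cv2.imwrite('pics/c4.png',np.hstack([cv2.resize(i,(400,400),interpolation=cv2.INTER_CUBIC) for i in(s,t)]))
a=np.radians(15); X=np.array([np.cos(a),np.sin(a)]);Y=np.array([-X[1],X[0]]);O=np.array([585.4,149.4])
for n in('side','top'):
    Q=world(n,np.load(f'pics/{n}4.npy'));x=(Q[...,:2]-O)@X;y=(Q[...,:2]-O)@Y;z=Q[...,2]
    m=(abs(x)<28)&(y>-160)&(y<-25)&(z>25)&(z<48)
    if m.any(): print(n,m.sum(),np.percentile(y[m],[0,1,5,50,99]),np.median(z[m]))
    k=(abs(x)<45)&(y>-125)&(y<-80)&(z>28)&(z<40)
    if k.any():print(np.percentile(x[k],[2,98]))
o=arm.get_obs();print(o['time_s'],o['tool_pos'],o['eef_rot'],o['ft_force'],o['qpos'])
E
```

```text
side 272 [-136.80365662 -134.58311859 -130.06043614  -87.00161554  -26.15262401] 35.13792621685798
[-33.40487848  27.15614621]
top 402 [-129.07247533 -123.31648896 -115.79952017  -71.77126398  -27.85153884] 34.46167059785125
[-28.40340706  31.22220302]
9.85 [638.73349739 -52.70390031 333.88295301] [-1.79907844e+02 -4.50502991e-02  1.05003615e+02] [-0.13618732 -1.08458995 -0.24744506] [-8.49496252e+00  1.99049986e+01  6.81496043e+01  4.57217087e-03
  9.20478732e+01 -2.34984544e+01]
```

View pics/c4.png

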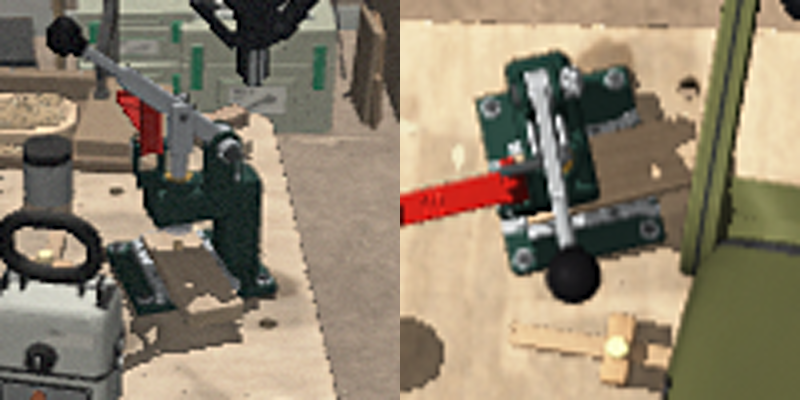

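The picture shows the blank lying between the rails under the foot, catch still up. I'll push once on its rear end with closed fingers to confirm it is seated.

Call:
play_rows --deltas '[[[0,0,-0.9],[0,0,0],0],[[0,0,-1.8],[0,0,0],0],[[0,0,-2.7],[0,0,0],0],[[0,0,-3.6],[0,0,0],0],[[0,0,-4.5],[0,0,0],0],[[0,0,-5.2],[0,0,0],0],[[-0.13,0.483,-5.2],[0,0,0],0],[[-0.259,0.966,-5.2],[0,0,0],0]]'

```text
time_s: 10.85
tool_pos: [620.5, 5.5, 19.4]
eef_rot: [-179.6, -0.1, 104.9]
ft_force: [0.8, 0.0, -0.5]
width: 0.001
gripper_force: 0.0
```

Call:
play_rows --deltas '[[[-0.013,0.048,0],[0,0,0],0],[[-0.026,0.097,0],[0,0,0],0],[[-0.026,0.097,0],[0,0,0],0]]'

```text
time_s: 11.22
tool_pos: [622.2, 10.3, 22.8]
eef_rot: [-180.0, 0.0, 105.0]
ft_force: [-0.8, -0.2, -0.3]
width: 0.001
gripper_force: 0.0
```

Call:
play_rows --deltas '[[[-0.009,0.032,0],[0,0,0],0],[[-0.013,0.048,0],[0,0,0],0],[[-0.017,0.064,0],[0,0,0],0],[[-0.017,0.064,0],[0,0,0],0]]'

```text
time_s: 11.72
tool_pos: [621.7, 13.5, 23.3]
eef_rot: [180.0, 0.1, 105.0]
ft_force: [1.1, -6.1, -0.1]
width: 0.002
gripper_force: 2.5
```

Call:
play_rows --deltas '[[[-0.009,0.032,0],[0,0,0],0],[[-0.013,0.048,0],[0,0,0],0],[[-0.013,0.048,0],[0,0,0],0]]'

```text
time_s: 12.1
tool_pos: [621.7, 13.7, 23.5]
eef_rot: [180.0, 0.3, 105.1]
ft_force: [1.1, -14.3, -0.3]
width: -0.003
gripper_force: 6.6
```

Seated: it is stiff at 14 N. Retreat upward and go over to the catch tab.

Call:
play_rows --deltas '[[[0.08,-0.3,0],[0,0,0],0],[[0.08,-0.3,0.9],[0,0,0],0],[[0.08,-0.3,1.8],[0,0,0],0],[[0.08,-0.3,2.7],[0,0,0],0],[[0.08,-0.3,3.6],[0,0,0],0],[[0.08,-0.3,4.5],[0,0,0],0],[[0,0,4.8],[0,0,0],0]]'

```text
time_s: 12.98
tool_pos: [622.4, 17.2, 315.5]
eef_rot: [179.6, 0.1, 104.9]
ft_force: [1.2, 0.3, -1.1]
width: -0.0
gripper_force: 0.0
```

Call:
play_rows --deltas '[[[-0.24,0.6,0],[0,0,0],0],[[-0.48,1.3,0],[0,0,0],0],[[-0.72,2.0,0],[0,0,0],0],[[-0.96,2.7,0],[0,0,0],0],[[-1.2,3.4,0],[0,0,0],0],[[-1.44,3.9,0],[0,0,0],0],[[-1.44,3.9,-0.4],[0,0,0],0],[[-1.44,3.9,-0.8],[0,0,0],0]]'

```text
time_s: 13.98
tool_pos: [532.5, 252.9, 261.5]
eef_rot: [-179.9, -0.1, 105.1]
ft_force: [0.2, -0.7, -0.3]
width: -0.0
gripper_force: 0.0
```

Call:
play_rows --deltas '[[[0,0,-0.4],[0,0,0],0],[[0,0,-0.7],[0,0,0],0],[[0,0,-0.7],[0,0,0],0]]'

```text
time_s: 14.35
tool_pos: [531.6, 251.4, 218.3]
eef_rot: [-179.6, -0.0, 105.0]
ft_force: [-0.4, 0.5, 0.3]
width: 0.001
gripper_force: 0.0
```

```bash
python3 - <<'E'
from h import *
a=np.radians(15); X=np.array([np.cos(a),np.sin(a)]);Y=np.array([-X[1],X[0]]);O=np.array([585.4,149.4])
o=arm.get_obs();t=o['tool_pos'];print(o['time_s'],t,(t[:2]-O)@X,(t[:2]-O)@Y,o['eef_rot'],o['ft_force'],o['qpos'])
E
```

```text
14.35 [531.63441651 251.44951018 218.3156801 ] -25.521208878617994 112.48781442308753 [-1.79624974e+02 -2.03399373e-02  1.05009496e+02] [-0.43853163  0.45149178  0.31076768] [2.11598513e+01 1.93693745e+01 8.55230758e+01 6.23950414e-02
 7.54782465e+01 6.13444818e+00]
```

Call:
play_rows --deltas '[[[0.05,0.01,-0.4],[0,0,0],0],[[0.05,0.01,-0.7],[0,0,0],0],[[0.05,0.01,-0.85],[0,0,0],0],[[0.05,0.01,-1.0],[0,0,0],0],[[0.05,0.01,-1.1],[0,0,0],0]]'

```text
time_s: 14.98
tool_pos: [537.3, 252.3, 155.1]
eef_rot: [180.0, -0.0, 105.0]
ft_force: [0.3, -0.1, 0.1]
width: 0.003
gripper_force: 0.0
```

Call:
play_rows --deltas '[[[0,0,-0.1],[0,0,0],0],[[0,0,-0.2],[0,0,0],0],[[0,0,-0.3],[0,0,0],0],[[0,0,-0.4],[0,0,0],0],[[0,0,-0.4],[0,0,0],0],[[0,0,-0.4],[0,0,0],0]]'

```text
time_s: 15.72
tool_pos: [537.0, 252.2, 131.1]
eef_rot: [-180.0, 0.0, 105.0]
ft_force: [-0.2, 1.2, 1.7]
width: -0.003
gripper_force: 0.0
```

```bash
python3 - <<'E'
from h import *
for n in('side',):
    p,d=shot(n,n+'5');h=cv2.cvtColor(cv2.imread('pics/side5.png'),cv2.COLOR_BGR2HSV).astype(int);Q=world(n,d)
    a=np.radians(15); X=np.array([np.cos(a),np.sin(a)]);Y=np.array([-X[1],X[0]]);O=np.array([585.4,149.4])
    x=(Q[...,:2]-O)@X;y=(Q[...,:2]-O)@Y;z=Q[...,2]
    m=((h[...,0]<6)|(h[...,0]>174))&(h[...,1]>150)&(abs(x)<80)&(abs(y-60)<90)&(z>60)
    print(m.sum(),np.percentile(y[m],[5,50,95]),np.percentile(z[m],[5,50,95]))
o=arm.get_obs();print(o['time_s'],o['tool_pos'])
cv2.imwrite('pics/c5.png',cv2.resize(cv2.imread('pics/side5.png')[120:250,270:400],(520,520),interpolation=cv2.INTER_CUBIC))
E
```

```text
98 [31.00227199 49.45172127 91.46972071] [119.86812042 170.47011253 189.59571414]
15.775 [537.14129982 252.13417394 131.22352058]
```

View pics/c5.png

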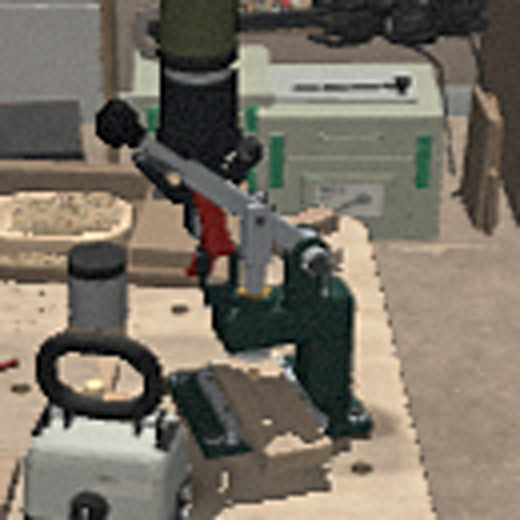

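The picture shows the catch leaning out partway under the finger (red at 210,240). Press a little further, then lift off.

Call:
play_rows --deltas '[[[0,0,-0.15],[0,0,0],0],[[-0.01,0.04,-0.3],[0,0,0],0],[[-0.01,0.04,-0.3],[0,0,0],0],[[-0.05,0.2,0.2],[0,0,0],0],[[-0.1,0.4,0.9],[0,0,0],0],[[-0.1,0.4,1.8],[0,0,0],0],[[-0.1,0.4,2.7],[0,0,0],0],[[-0.1,0.4,3.6],[0,0,0],0]]'

```text
time_s: 16.77
tool_pos: [531.0, 275.7, 348.9]
eef_rot: [180.0, 0.0, 105.0]
ft_force: [1.4, 0.3, 0.8]
width: -0.001
gripper_force: 0.0
```

Call:
play_rows --deltas '[[[0,0,0.8],[0,0,1.5],85],[[-0.1,-0.2,1.1],[0,0,3.0],85],[[-0.3,-0.5,1.1],[0,0,4.5],85],[[-0.5,-0.9,1.1],[0,0,6.0],85],[[-0.7,-1.3,1.1],[0,0,7.5],85]]'

```text
time_s: 17.4
tool_pos: [488.8, 197.1, 413.1]
eef_rot: [-180.0, 0.0, 150.3]
ft_force: [-0.8, 0.5, -0.3]
width: 0.997
gripper_force: 0.0
```

```bash
python3 - <<'E'
from h import *
a=np.radians(15); X=np.array([np.cos(a),np.sin(a)]);Y=np.array([-X[1],X[0]]);O=np.array([585.4,149.4])
for n in('side','top'):
    p,d=shot(n,n+'6');h=cv2.cvtColor(cv2.imread(f'pics/{n}6.png'),cv2.COLOR_BGR2HSV).astype(int);Q=world(n,d)
    x=(Q[...,:2]-O)@X;y=(Q[...,:2]-O)@Y;z=Q[...,2]
    m=((h[...,0]<6)|(h[...,0]>174))&(h[...,1]>150)&(abs(x)<80)&(abs(y-60)<90)&(z>40)
    if m.any(): print(n,m.sum(),np.percentile(y[m],[5,50,95]),np.percentile(z[m],[5,50,95]))
o=arm.get_obs();t=o['tool_pos'];print(o['time_s'],t,(t[:2]-O)@X,(t[:2]-O)@Y,o['eef_rot'],o['ft_force'],o['qpos'].round(1))
cv2.imwrite('pics/c6.png',np.hstack([cv2.resize(cv2.imread(f'pics/{n}6.png')[v:v+110,u:u+110],(400,400),interpolation=cv2.INTER_CUBIC) for n,u,v in(('side',280,130),('top',230,140))]))
E
```

```text
side 117 [ 35.53947171  51.75557301 102.46592205] [ 73.54100848 156.18852733 170.5316908 ]
top 27 [40.5245735  45.17334031 50.09892062] [158.15289492 166.96392671 173.63049249]
17.5 [487.95805071 195.88605947 413.68455466] -82.09021786134932 70.12191767628357 [-1.79943680e+02  6.35783522e-02  1.49945972e+02] [ 0.5689427  -0.39149359  0.82734158] [ 17.3   8.5  73.   -0.1  98.5 -42.6]
```

View pics/c6.png

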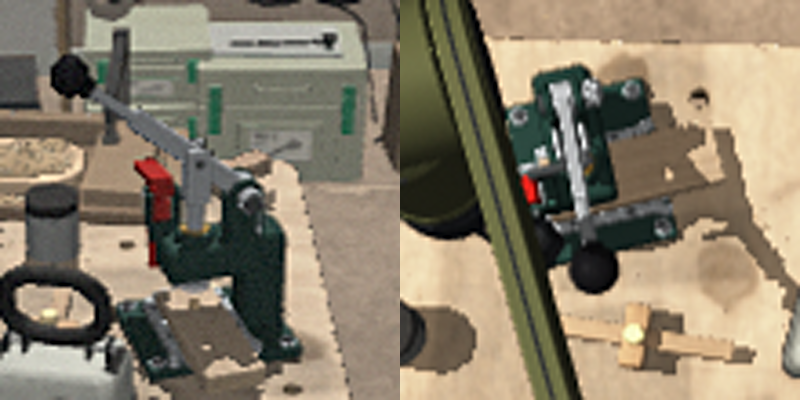

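The picture shows the catch fully over, its red tab hanging down outside the head. Now the knob.

Call:
play_rows --deltas '[[[-0.1,-0.3,0],[0,0,1.5],85],[[-0.2,-0.6,0],[0,0,3.0],85],[[-0.3,-0.9,0],[0,0,4.5],85],[[-0.4,-1.2,0],[0,0,6.0],85],[[-0.41,-1.32,0],[0,0,7.5],85],[[-0.41,-1.32,0],[0,0,7.5],85],[[-0.41,-1.32,0],[0,0,7.5],85]]'

```text
time_s: 18.38
tool_pos: [464.9, 119.3, 413.0]
eef_rot: [180.0, 0.0, -165.2]
ft_force: [-1.1, -0.3, -0.7]
width: 0.993
gripper_force: 0.0
```

Call:
play_rows --deltas '[[[0,0,-0.4],[0,0,0],85],[[0,0,-0.9],[0,0,0],85],[[0,0,-1.4],[0,0,0],85],[[0,0,-1.8],[0,0,0],85],[[0,0,-2.0],[0,0,0],85],[[0,0,-2.0],[0,0,0],85],[[0,0,-2.0],[0,0,0],85]]'

```text
time_s: 19.25
tool_pos: [465.4, 119.2, 294.1]
eef_rot: [-180.0, 0.1, -165.0]
ft_force: [0.0, 0.5, 0.2]
width: 0.994
gripper_force: 0.0
```

Call:
play_rows --deltas '[[[-0.03,-0.04,-0.03],[0,0,0],85],[[-0.03,-0.04,-0.03],[0,0,0],40],[[-0.03,-0.04,-0.03],[0,0,0],25],[[-0.03,-0.04,-0.03],[0,0,0],25],[[-0.03,-0.04,-0.03],[0,0,0],25],[[-0.03,-0.04,-0.03],[0,0,0],25]]' --squeeze 80

```text
time_s: 20.0
tool_pos: [462.1, 118.0, 292.0]
eef_rot: [179.8, 0.0, -165.0]
ft_force: [-2.0, 4.4, 5.1]
width: 0.436
gripper_force: 79.4
```

Call:
play_rows --deltas '[[[-0.08,-0.021,-0.1],[0,0,0],25],[[-0.14,-0.037,-0.18],[0,0,0],25],[[-0.196,-0.053,-0.265],[0,0,0],25],[[-0.196,-0.053,-0.265],[0,0,0],25]]'

```text
time_s: 20.5
tool_pos: [450.8, 115.1, 276.7]
eef_rot: [179.8, 0.1, -165.0]
ft_force: [-4.1, 4.9, 8.5]
width: 0.436
gripper_force: 79.5
```

Call:
play_rows --deltas '[[[-0.06,-0.015,-0.09],[0,0,0],25],[[-0.12,-0.031,-0.19],[0,0,0],25],[[-0.174,-0.046,-0.282],[0,0,0],25],[[-0.174,-0.046,-0.282],[0,0,0],25]]'

```text
time_s: 21.0
tool_pos: [440.5, 112.3, 259.8]
eef_rot: [179.8, 0.2, -165.0]
ft_force: [-4.9, 5.8, 9.2]
width: 0.434
gripper_force: 80.0
```

Call:
play_rows --deltas '[[[-0.05,-0.013,-0.1],[0,0,0],25],[[-0.1,-0.027,-0.2],[0,0,0],25],[[-0.15,-0.04,-0.296],[0,0,0],25],[[-0.15,-0.04,-0.296],[0,0,0],25]]'

```text
time_s: 21.5
tool_pos: [432.3, 110.3, 242.1]
eef_rot: [179.8, 0.2, -165.0]
ft_force: [-2.1, 6.1, 8.5]
width: 0.434
gripper_force: 81.3
```

Call:
play_rows --deltas '[[[-0.05,-0.013,-0.12],[0,0,0],25],[[-0.1,-0.027,-0.247],[0,0,0],25],[[-0.1,-0.027,-0.247],[0,0,0],25]]'

```text
time_s: 21.88
tool_pos: [426.5, 108.8, 227.5]
eef_rot: [179.8, 0.3, -165.0]
ft_force: [-2.5, 6.1, 10.8]
width: 0.434
gripper_force: 82.1
```

Call:
play_rows --deltas '[[[-0.03,-0.008,-0.1],[0,0,0],25],[[-0.065,-0.017,-0.19],[0,0,0],25],[[-0.065,-0.017,-0.19],[0,0,0],25]]'

```text
time_s: 22.25
tool_pos: [422.7, 107.8, 216.2]
eef_rot: [179.8, 0.3, -165.1]
ft_force: [-3.6, 7.1, 10.3]
width: 0.437
gripper_force: 83.0
```

Call:
play_rows --deltas '[[[-0.01,-0.003,-0.05],[0,0,0],25],[[-0.01,-0.003,-0.05],[0,0,0],25],[[-0.01,-0.003,-0.05],[0,0,0],25]]'

```text
time_s: 22.62
tool_pos: [421.9, 107.5, 213.6]
eef_rot: [179.8, 0.2, -165.1]
ft_force: [-3.7, 6.7, 12.2]
width: 0.432
gripper_force: 83.3
```

Call:
play_rows --deltas '[[[-0.01,-0.003,-0.05],[0,0,0],25],[[-0.01,-0.003,-0.05],[0,0,0],25],[[-0.01,-0.003,-0.05],[0,0,0],25]]'

```text
time_s: 23.0
tool_pos: [421.8, 107.5, 212.7]
eef_rot: [179.8, 0.4, -165.1]
ft_force: [-9.1, 5.8, 26.7]
width: 0.435
gripper_force: 84.6
```

Call:
play_rows --deltas '[[[-0.01,-0.003,-0.04],[0,0,0],25],[[-0.01,-0.003,-0.04],[0,0,0],25],[[-0.01,-0.003,-0.04],[0,0,0],25]]'

```text
time_s: 23.38
tool_pos: [421.8, 107.5, 212.0]
eef_rot: [179.8, 0.5, -165.1]
ft_force: [-11.5, 5.0, 39.0]
width: 0.428
gripper_force: 85.6
```

Firm contact, more than needed; ease off slightly to about 28 N and check.

Call:
play_rows --deltas '[[[0.005,0,0.025],[0,0,0],25],[[0.005,0,0.025],[0,0,0],25],[[0.005,0,0.025],[0,0,0],25],[[0.005,0,0.025],[0,0,0],25]]'

```text
time_s: 23.88
tool_pos: [421.8, 107.5, 212.4]
eef_rot: [179.8, 0.4, -165.1]
ft_force: [-9.2, 6.2, 31.9]
width: 0.434
gripper_force: 84.8
```

```bash
python3 - <<'E'
from h import *
shot('side','side7')
o=arm.get_obs();print(o['time_s'],o['tool_pos'],o['ft_force'],o['width'],o['gripper_force'])
cv2.imwrite('pics/c7.png',cv2.resize(cv2.imread('pics/side7.png')[130:250,260:380],(560,560),interpolation=cv2.INTER_CUBIC))
E
```

```text
23.925 [421.79303407 107.47691631 212.41138797] [-8.9992776   6.15138807 31.20986053] 0.4340812208572983 84.80340600013733
```

View pics/c7.png

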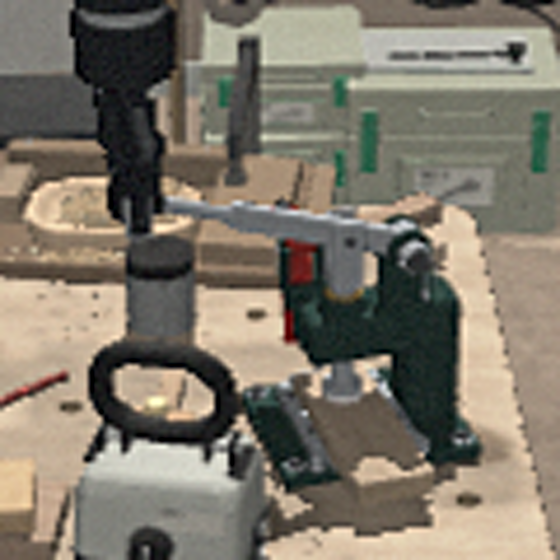

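The picture shows the lever down with the knob gripped (140,200), the foot on the blank (343,385) and the catch hanging outside (293,290). The push is steady at about 31 N, so I hand in.

```bash
python3 -c "
from rig import arm
print(arm.hand_in())"
```

```text
the job is handed in; nothing more can be done
None
```

The blank is in against the end stop, the catch is over to the outside, and the lever is held down with about 31 N at the knob and the foot bearing on the blank; I handed the job in at about 24 s, and the verdict wasn't shown.

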